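# Tighten a digestion vessel's torque cap

## Robot

A 6-joint arm with a two-finger parallel gripper is mounted at the origin on the work surface. World frame = base frame: x ahead of the robot, y to its left, z up, the work surface at z = 0. Lengths are in m, angles in rad, forces in N, time in s.
With the tool pointing down it reaches from about 0.25 to 0.775 m from the base axis. Payload 4 kg.
Tool frame: the origin (TCP) lies at the very end of the fingers, on their centre line; the grasp point (between the pads) lies 19 mm behind it (robot.hold_point_z is the distance from the TCP to the grasp point, in m); z points along the fingers, y is the line along which they close (so a half turn about z gives the same grasp; the last joint's range is limited). The gripper opens to 94 mm and grips with 3 to 60 N. Pads are 16 mm wide; open, the fingers measure 119 mm over their backs; the gripper's body (75 mm by 177 mm) begins 78 mm behind the grasp point.
Start: joints at [1.19, 0.087, 1.371, -0, 1.684, -0.103], TCP at [0.151, 0.529, 0.206] pointing down, gripper open.
Joint ranges: [-3.1, 3.1], [-0.76, 2.03], [0.27, 2.55], [-1.08, 4.22], [0.17, 2.65], [-2.57, 2.57]. Speed limits (rad/s): [2.79, 2.79, 3.14, 3.14, 3.14, 3.14].

## Interface

Orientations are given as [roll, pitch, yaw] about the fixed x, y, z axes, in that order (R = Rz(yaw) Ry(pitch) Rx(roll)).
In Python, from bench import robot gives the robot as it stands.
- The arm moves only by the tool carry_out, never from a script. Its argument "steps" is a list of rows, each a list of 3 entries, a list of its own where there are three numbers: the shift along the tool's x, y, z in m, then the turn about the tool's z in units of 10 degrees (1.0 is 10 degrees), then the closure, from -1 (fully open) to 1 (shut). In form: [[[tx, ty, tz], roll, jaw], ...]. A call has 1 to 10 rows; each row is the pose to reach, as a shift and turn from the pose commanded when the call began, along the tool's axes at that moment; what a row does not reach only later rows make up. A row lasts 1/8 s, in which the tool goes at most 62.5 mm and 10.7 degrees, less where a joint would pass 70% of its speed; a pose out of reach is approached as far as the arm can. A call with a gripper value outside its range is refused whole. The fingers move at their own pace and stop on an object; the grip force is fixed at half the most. Time passes only in rows, so rows that repeat a pose let the fingers close. It gives the time, the measured TCP pose, the force, the opening and the grip force at its end, in the units of the state.
- robot.get_obs(): the state, without advancing time (a new reading comes with each control period).
- robot.snapshot(name): name is "scene" or "top" or "wrist"; returns a dict with "image" (384x512x3 uint8, red, green, blue), "z_map" (384x512 float32, m along the optical axis (not along the pixel's ray), 0 where there is no reading), "mtx" (3x3 intrinsics, pixels), "R" (3x3) and "t" (3): a world point X has camera coordinates R X + t. Camera axes: x right, y down, z forward; pixel columns grow to the right and rows downward; lengths in m; the calibration is good to about 2 mm. A picture is of the moment at which its call begins.
- robot.close_job(): hands the job in; it is judged then, once.
The state is a dict: "time": time; "joint_positions": joint angles; "qvel": joint speeds; "joint_torque": joint torques, N m; "tool_pos": TCP position; "ee_rot": TCP orientation; "wrist_force": force on the tool from outside, world axes, zero at the start; "wrist_torque": the same for the moment, N m; "width": finger opening in m; "finger_force": force on a finger pad.
Only numpy, scipy, OpenCV 4.12 (cv2) and the standard library are available. Lean on these libraries where they do the work, as an engineer would, in place of code of your own. Each camera call takes 0.05 s, during which the arm holds its last target. There are 200 camera calls.

## Task

Take the vessel with the red wing cap off the dark mat and seat it fully home, upright, in the square pocket of the aluminium block, without forcing it. Then turn its red wing clockwise until the cap's clutch slips, and stop at once, so that its white pointer has moved on from the zero into the green band on the black collar and never reaches the red. Let go and leave the vessel in the block; do not disturb the other things.

Things in the scene. Friction and masses are not known exactly. Their poses are not given: they have to be found in the camera images.
- vessel: the vessel to tighten, loose, 0.28 kg, 148 mm tall. Origin: centre of its underside, z up. Grey square foot 40 x 40 mm, 28 mm tall, sides along x and y, edges rounded 2 mm (any quarter turn fits the pocket); white round body 44 mm across to z = 94 mm; black collar 68 mm across, z = 94 to 112; red wing, z = 112 to 148. Starts upright on the mat at one of three places, any yaw
- mat: fixed dark mat, 140 x 370 x 4 mm, long side along its y, on which three vessels stand. Origin: centre of its underside
- wing (a point): point on the vessel's axis inside the red wing, 134 mm above its underside. The wing is a flat-sided bar 50 mm long (x), 14 mm thick (y), 36 mm tall, its top 14 mm above this point, the collar 22 mm below it: grip it across its thickness; the vessel can be lifted by it. A white pointer at its foot and a white line on top mark its +x end. Clockwise from above (yaw decreasing) tightens
- collar (a point): point on the vessel's axis at the top of the black collar, 112 mm above the vessel's underside. Its x axis is the collar's zero, where the white pointer stands at first (wing x along collar x: clutch not slipped). Clockwise from the zero, seen from above, a green band on the collar runs from 0.1 to 0.45 rad, then a red one to 1 rad
- cap: the collar with the wing, turning on the vessel's axis (origin 94 mm above the underside). The wing turns the collar through a friction clutch (springy: 0.05 rad of twist at slip, which returns on letting go). Both turn together against about 0.04 N m until the cap is tight, after an unknown 0.3 to 1.5 rad; there the collar stops and the clutch slips at about 0.3 N m, and stays where it is left
- block: fixed tightening block: aluminium, 100 x 100 mm, 45 mm tall, on a blue base plate 160 x 120 mm, 8 mm thick; square pocket in its middle. Origin: centre of its underside on the table, x and y along the pocket's sides
- pocket (a point): centre of the pocket's mouth at the top of the block, 45 mm above the table. The pocket is 42.5 x 42.5 mm, 28 mm deep (its floor 17 mm above the table), mouth chamfered 3 mm; x and y along its sides. It keeps the vessel from turning, with about 0.06 rad of play either way
- vessel_blue: another closed vessel standing on the mat, 96 mm tall, plain round blue cap 54 mm across. Leave alone. Origin: centre of its underside
- vessel_white: the same with a plain round grey cap. Leave alone. Origin: centre of its underside
- wash_bottle: white wash bottle with a green cap, 64 mm across, 150 mm tall. Leave alone
- loose_cap: small loose red tube cap, 20 mm across, 14 mm tall, lying behind the work area. Leave alone
- jar: amber glass jar, 50 mm across, 70 mm tall. Leave alone
- carton: small cardboard carton, 100 x 70 x 60 mm. Leave alone
Not all that is in view belongs to the job. Leave any turquoise look-alike of the block alone.

How it is judged:
By the outcome, as a careful person would: the job done as asked, in the order asked, and still so for the second after the job is handed in, with the robot touching nothing.
It also fails if it takes over 72 s, if anything falls off the work surface, if the arm or the gripper's body presses on something with over 40 N, if the wrist force passes 120 N, or if a joint passes its speed limit or range.

## Working session

There is one attempt and no reset: what is moved stays moved. The work goes in short steps, Python scripts to look and compute and a tool call to move; the robot and the scene stay as the last step left them, time stands still between calls to the robot, and variables do not carry over. Pictures are saved under pics/ and viewed, at most 10 in all, crops included, and the job is handed in when it is done.

Besides the shell and the picture viewer there is one more tool, called after ">>>" as a command line: name --argument value ..., lists and objects as JSON in quotes. carry_out: Moves the arm, as the interface text tells. Its arguments: {"type":"object","properties":{"steps":{"type":"array","items":{"type":"array"}}},"required":["steps"]}

```bash
mkdir -p pics; ls; python3 - <<'E'
from bench import robot
import cv2,numpy as np
ims=[]
for n in ("top","scene"):
    s=robot.snapshot(n); np.savez("pics/"+n+"0.npz",**s)
    ims.append(s["image"]); print(n,s["mtx"].tolist(),s["R"].round(3).tolist(),s["t"].round(3).tolist())
    cv2.imwrite("pics/"+n+"0.png",s["image"][:,:,::-1])
o=robot.get_obs();print({k:np.round(v,3).tolist() for k,v in o.items()}, robot.hold_point_z)
E
```

```text
pics
top [[406.62932810399457, 0.0, 258.76844294328924], [0.0, 406.62932810399457, 191.5367090277705], [0.0, 0.0, 1.0]] [[0.043, -0.999, -0.002], [-0.977, -0.042, -0.209], [0.209, 0.011, -0.978]] [0.022, 0.479, 1.385]
scene [[356.99011504191964, 0.0, 253.57134332817438], [0.0, 356.99011504191964, 197.25945241941014], [0.0, 0.0, 1.0]] [[0.182, 0.983, 0.012], [0.598, -0.101, -0.795], [-0.781, 0.152, -0.606]] [-0.139, -0.21, 1.532]
{'time': 0.1, 'joint_positions': [1.19, 0.088, 1.372, -0.0, 1.684, -0.103], 'qvel': [-0.0, -0.002, -0.004, -0.002, 0.001, -0.002], 'joint_torque': [0.003, -34.125, -30.33, 0.072, 0.031, -0.0], 'tool_pos': [0.151, 0.528, 0.204], 'ee_rot': [-3.14, -0.0, 2.864], 'wrist_force': [0.537, -0.89, -0.722], 'wrist_torque': [0.004, 0.002, 0.008], 'finger_force': 0.0, 'width': 0.094} 0.0188
```

View pics/top0.png

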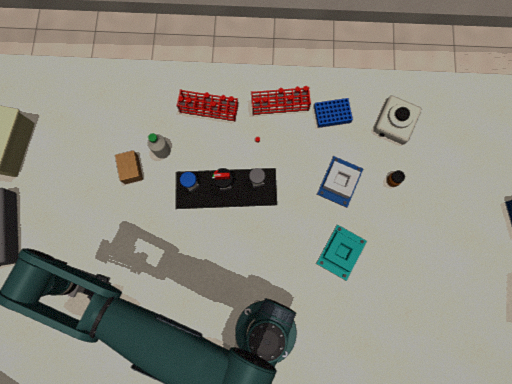

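View pics/scene0.png

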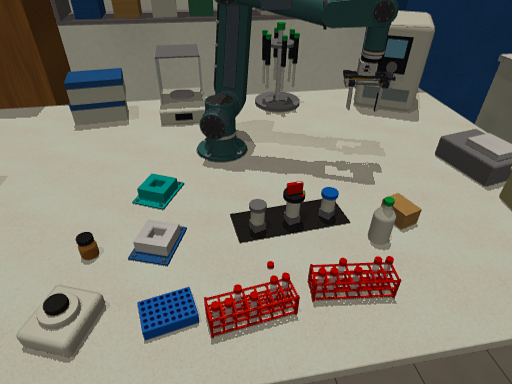

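The top view shows the red-winged vessel at about (222,175), between blue (188,179) and grey (257,176). The aluminium block on its blue base is at (342,180), with the turquoise look-alike at (342,252). The scene view agrees: wing (294,188), block (157,238).

```bash
cat > h.py <<'E'
import numpy as np,cv2
def ray(s,uv):
    d=np.linalg.inv(s["mtx"])@np.array([uv[0],uv[1],1.]); return -s["R"].T@s["t"], s["R"].T@d
def onplane(s,uv,z):
    c,d=ray(s,uv); return c+d*(z-c[2])/d[2]
def tri(s1,u1,s2,u2):
    c1,d1=ray(s1,u1);c2,d2=ray(s2,u2)
    k=np.linalg.lstsq(np.c_[d1,-d2],c2-c1,rcond=None)[0]
    a=c1+k[0]*d1;b=c2+k[1]*d2; return (a+b)/2,np.linalg.norm(a-b)
def depthpts(s,mask):
    v,u=np.nonzero(mask&(s["z_map"]>0)); z=s["z_map"][v,u]
    p=np.linalg.inv(s["mtx"])@np.c_[u,v,np.ones(len(u))].T*z
    return (s["R"].T@(p-s["t"][:,None])).T
def hsv(s): return cv2.cvtColor(s["image"],cv2.COLOR_RGB2HSV).astype(int)
def red(s):
    h=hsv(s); return ((h[...,0]<8)|(h[...,0]>172))&(h[...,1]>150)&(h[...,2]>90)
def box(m,x0,x1,y0,y1):
    b=np.zeros_like(m);b[y0:y1,x0:x1]=m[y0:y1,x0:x1];return b
def cen(m):
    v,u=np.nonzero(m);return np.array([u.mean(),v.mean()])
E
python3 - <<'E'
from h import *
T=dict(np.load("pics/top0.npz"));S=dict(np.load("pics/scene0.npz"))
mt=box(red(T),205,240,160,190);ms=box(red(S),280,310,175,205)
print("wing tri",tri(T,cen(mt),S,cen(ms)),mt.sum(),ms.sum())
for s,m in((T,mt),(S,ms)):
    p=depthpts(s,m);print(p.min(0).round(3),p.max(0).round(3),np.median(p,0).round(3))
for nm,s,b in (("T",T,(318,366,152,210)),("S",S,(125,190,215,265))):
    h=hsv(s); bl=box((abs(h[...,0]-108)<12)&(h[...,1]>120),*b)
    c=cv2.convexHull(np.argwhere(bl)[:,::-1].astype(np.int32)); r=cv2.boxPoints(cv2.minAreaRect(c))
    q=cv2.approxPolyDP(c,4,True)[:,0]
    print(nm,[onplane(s,x,.008)[:2].round(3).tolist() for x in q])
    x0,x1,y0,y1=b; M=np.zeros(bl.shape,bool);M[y0:y1,x0:x1]=1
    p=depthpts(s,M); p=p[(p[:,2]>.04)&(p[:,2]<.055)]
    r=cv2.minAreaRect(p[:,:2].astype(np.float32));print(r,np.median(p[:,2]))
for n,uv in(("blue",(188,179)),("white",(257,176))):print(n,onplane(T,uv,.1).round(3))
cams=0
from bench import robot
w=robot.snapshot("wrist");o=robot.get_obs();from scipy.spatial.transform import Rotation as Rr
Rt=Rr.from_euler("xyz",o["ee_rot"]).as_matrix();c=-w["R"].T@w["t"]
print("cam in tool",(Rt.T@(c-o["tool_pos"])).round(4),(w["R"]@Rt).round(3).tolist(),w["mtx"].round(1).tolist())
E
```

```text
wing tri (array([0.51386475, 0.16957294, 0.13659974]), np.float64(0.0026875274791020184)) 56 152
[0.501 0.145 0.112] [0.533 0.197 0.158] [0.511 0.166 0.15 ]
[0.504 0.146 0.114] [0.532 0.199 0.153] [0.515 0.17  0.138]
T [[0.587, -0.332], [0.446, -0.273], [0.486, -0.172], [0.629, -0.226]]
((0.5391414761543274, -0.2508688271045685), (0.1001700684428215, 0.10263660550117493), 68.39582824707031) 0.0444765858391894
S [[0.494, -0.165], [0.636, -0.222], [0.594, -0.328], [0.556, -0.317]]
((0.5407636761665344, -0.24917373061180115), (0.10197791457176208, 0.10284921526908875), 67.75720977783203) 0.043880262767083
blue [0.5   0.287 0.1  ]
white [0.521 0.051 0.1  ]
cam in tool [ 0.0804  0.0006 -0.1781] [[0.001, 1.0, -0.0], [-0.96, 0.001, -0.278], [-0.278, 0.001, 0.96]] [[317.2, 0.0, 261.4], [0.0, 317.2, 190.8], [0.0, 0.0, 1.0]]
```

>>> carry_out --steps '[[[-0.03,-0.025,0.0],0,-1],[[-0.07,-0.06,0.0],0,-1],[[-0.11,-0.1,0.01],0,-1],[[-0.15,-0.135,0.01],0,-1],[[-0.19,-0.17,0.02],0,-1],[[-0.225,-0.2,0.03],0,-1],[[-0.255,-0.23,0.033],0,-1],[[-0.274,-0.245,0.033],0,-1],[[-0.274,-0.245,0.033],0,-1],[[-0.274,-0.245,0.033],0,-1]]'

```text
time: 1.4
tool_pos: [0.3467, 0.2186, 0.1724]
ee_rot: [3.141, -0.001, 2.864]
wrist_force: [-0.4, 0.2, -0.7]
width: 0.0941
finger_force: 0.0
```

```bash
python3 - <<'E'
from h import *
from bench import robot
s=robot.snapshot("wrist");np.savez("pics/w1.npz",**s);cv2.imwrite("pics/w1.png",s["image"][:,:,::-1])
m=red(s);p=depthpts(s,m);print(m.sum(),p.mean(0) if len(p) else 0)
o=robot.get_obs();print(o["tool_pos"],o["ee_rot"])
E
```

```text
21 [0.51942463 0.19711667 0.11718278]
[0.34662378 0.21888056 0.17241168] [ 3.14126509e+00 -5.50036017e-04  2.86487620e+00]
```

View pics/w1.png

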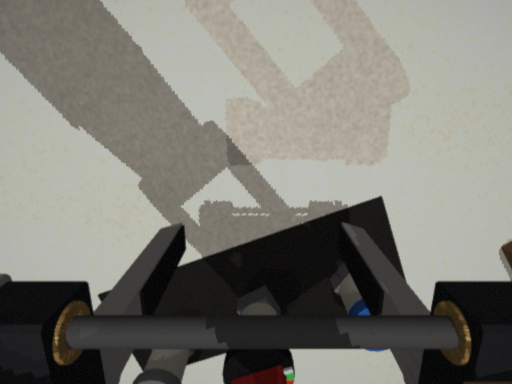

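The foot shows at about (258,302), partly behind the gripper's crossbar, so I'll go closer and lower for a clear view.

>>> carry_out --steps '[[[-0.025,0,0.02],0,-1],[[-0.055,0,0.05],0,-1],[[-0.075,0,0.068],0,-1],[[-0.08,0,0.072],0,-1],[[-0.08,0,0.072],0,-1]]'

```text
time: 2.08
tool_pos: [0.4237, 0.197, 0.1007]
ee_rot: [3.141, -0.001, 2.865]
wrist_force: [-0.8, 0.6, 1.4]
width: 0.0938
finger_force: 0.0
```

```bash
python3 - <<'E'
from h import *
from bench import robot
s=robot.snapshot("wrist");np.savez("pics/w2.npz",**s)
c=s["image"][200:384,150:380,::-1]
c=np.clip(255*(c/255.)**.5,0,255).astype(np.uint8)
cv2.imwrite("pics/w2.png",cv2.resize(c,None,fx=3.2,fy=3.2,interpolation=cv2.INTER_CUBIC))
E
```

```text
(no output)
```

View pics/w2.png

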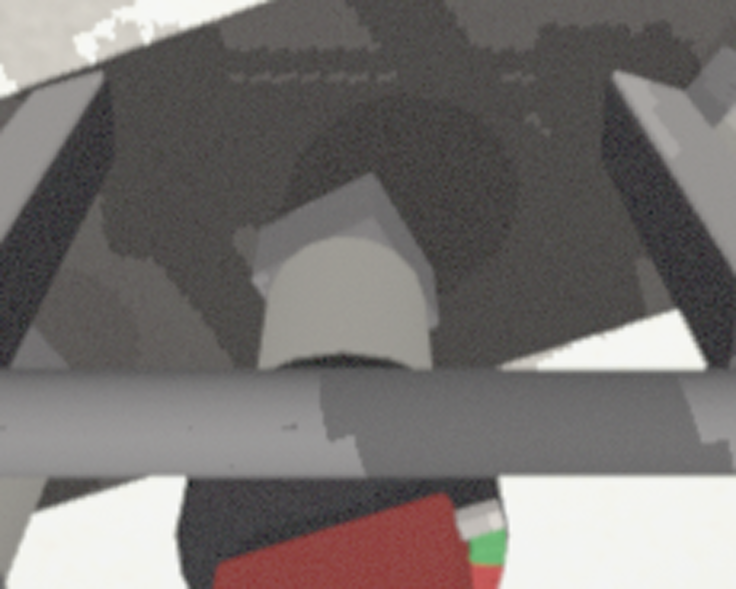

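The foot's bottom edges show, with the front corner at crop (372,173), left end (258,230) and right end about (437,290). The wing's near edge runs (215,562)–(445,493), with the white pointer at its right end and green just clockwise of it.

```bash
python3 - <<'E'
from h import *
s=dict(np.load("pics/w2.npz"))
P=lambda x,y,z:onplane(s,(150+(x+.5)/3.2-.5,200+(y+.5)/3.2-.5),z)
c,l,r=P(372,173,.004),P(257,232,.004),P(432,268,.004)
ang=lambda d:np.degrees(np.arctan2(d[1],d[0]))
print("corner",c,"L",np.linalg.norm(l-c),ang(l-c),"R",np.linalg.norm(r-c),ang(r-c))
# centre from corner
for a in (np.radians((ang(l-c)+ang(r-c)+90-90)/2),): print("centre~",c[:2]+28.3e-3*np.array([np.cos(a),np.sin(a)]))
a,b=P(215,562,.152),P(445,493,.152);print("wing edge",a,b,np.linalg.norm(a-b),ang(b-a))
T=dict(np.load("pics/top0.npz"))
m=red(s);p=depthpts(s,m);p=p[p[:,2]>.145];print("top pts",p[:,2].mean(),p.min(0),p.max(0))
q=depthpts(s,box(np.ones_like(m),150,380,200,384));
h=q[(q[:,2]>.1)&(q[:,2]<.125)];print("collar",len(h),h.min(0),h.max(0))
E
```

```text
corner [0.48471198 0.18507375 0.004     ] L 0.040186610048780415 -76.24907213330103 R 0.03730463277704441 14.109085762915836
centre~ [0.50895199 0.17046855]
wing edge [0.46846965 0.16185694 0.152     ] [0.46552029 0.19979854 0.152     ] 0.03805605789738178 94.44490506586946<stdin>:11: RuntimeWarning: Mean of empty slice.
  ret = ret.dtype.type(ret / rcount)
Traceback (most recent call last):
ValueError: zero-size array to reduction operation minimum which has no identity
```

>>> carry_out --steps '[[[0,0,-0.045],0,-1],[[0,0,-0.095],1,-1],[[-0.02,0,-0.114],2,-1],[[-0.05,0,-0.114],3,-1],[[-0.075,0,-0.114],4,-1],[[-0.09,0,-0.114],5,-1],[[-0.093,-0.002,-0.114],6,-1],[[-0.093,-0.002,-0.114],6.97,-1],[[-0.093,-0.002,-0.114],6.97,-1],[[-0.093,-0.002,-0.114],6.97,-1]]'

```text
time: 3.38
tool_pos: [0.5127, 0.1693, 0.2153]
ee_rot: [3.14, -0.0, 1.65]
wrist_force: [0.3, -0.5, -0.5]
width: 0.0944
finger_force: 0.0
```

```bash
python3 - <<'E'
from h import *
from bench import robot
s=robot.snapshot("wrist");np.savez("pics/w3.npz",**s);cv2.imwrite("pics/w3.png",s["image"][:,:,::-1])
m=red(s);p=depthpts(s,m);print(m.sum(),p.min(0),p.max(0))
t=p[p[:,2]>.147];print(len(t),t[:,2].mean(),cv2.minAreaRect(t[:,:2].astype(np.float32)))
print(robot.get_obs()["joint_positions"])
E
```

```text
4781 [ 0.50076354  0.03338408 -0.00291553] [0.85480775 0.33699596 0.31723344]
728 0.1521470600720113 ((0.5386999845504761, 0.17694735527038574), (0.07988359034061432, 0.04852890968322754), 11.377604484558105)
[2.13570852e-01 6.22686074e-02 1.37833054e+00 1.41546910e-04
 1.69994462e+00 1.34592280e-01]
```

View pics/w3.png

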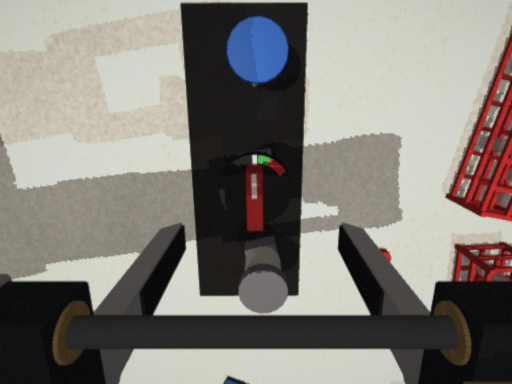

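The wing stands upright in the image, at about (255,198) with its pointer up at (254,160). Green then red lie clockwise of the pointer. I'll measure its axis precisely.

```bash
python3 - <<'E'
from h import *
s=dict(np.load("pics/w3.npz"));T=dict(np.load("pics/top0.npz"))
m=box(red(s)|False,235,275,166,236)
h=hsv(s); wl=box((h[...,1]<70)&(h[...,2]>140),245,265,166,205)
m=m|wl
c=max(cv2.findContours(m.astype(np.uint8),0,1)[0],key=cv2.contourArea)
print(cv2.minAreaRect(c))
# side edges by rows
L=[];Rr=[]
for v in range(172,228):
    u=np.nonzero(m[v])[0]
    L.append((u.min()-.5,v));Rr.append((u.max()+.5,v))
for z in(.152,):
    A=np.array([onplane(s,x,z) for x in L]);B=np.array([onplane(s,x,z) for x in Rr])
    for E in(A,B):
        f=cv2.fitLine(E[:,:2].astype(np.float32),cv2.DIST_HUBER,0,.01,.01).ravel();print(np.degrees(np.arctan2(f[1],f[0])),f[2:])
    print("thick",np.linalg.norm(np.median(A-B,0)))
print("ends",onplane(s,(255,164),.152),onplane(s,(255,231),.152))
p=depthpts(s,m);print(np.median(p,0),p.min(0),p.max(0))
# height by two views: wing blob in w3 vs top camera
print(tri(s,cen(m),T,cen(box(red(T),205,240,160,190))))
E
```

```text
((254.0, 201.5), (57.0, 16.0), 90.0)Traceback (most recent call last):
  File "<stdin>", line 12, in <module>
    return umr_minimum(a, axis, None, out, keepdims, initial, where)
ValueError: zero-size array to reduction operation minimum which has no identity
```

```bash
python3 - <<'E'
from h import *
s=dict(np.load("pics/w3.npz"));T=dict(np.load("pics/top0.npz"))
h=hsv(s); m=box((((h[...,0]<10)|(h[...,0]>170))&(h[...,1]>120)&(h[...,2]>60)),235,275,166,240)
m|=box((h[...,1]<90)&(h[...,2]>110),246,264,172,205)
E=[]
for v in range(170,238):
    u=np.nonzero(m[v])[0]
    if len(u)>10: E.append((u.min()-.5,u.max()+.5,v))
E=np.array(E);print(E[::4].tolist())
W=[]
for k in(0,1):
    P=np.array([onplane(s,(e[k],e[2]),.152) for e in E]);W.append(P)
    f=cv2.fitLine(P[:,:2].astype(np.float32),cv2.DIST_HUBER,0,.01,.01).ravel();print(np.degrees(np.arctan2(f[1],f[0])),f[2:])
print("thick",np.linalg.norm(np.median(W[0]-W[1],0)), W[0][0],W[0][-1])
p=depthpts(s,m);print(np.median(p,0),p.min(0),p.max(0))
print(tri(s,cen(m),T,cen(box(red(T),205,240,160,190))))
E
```

```text
[[246.5, 261.5, 170.0], [245.5, 262.5, 174.0], [245.5, 262.5, 178.0], [245.5, 262.5, 182.0], [245.5, 262.5, 186.0], [245.5, 262.5, 190.0], [245.5, 262.5, 194.0], [245.5, 262.5, 198.0], [245.5, 262.5, 202.0], [245.5, 262.5, 206.0], [245.5, 262.5, 210.0], [246.5, 262.5, 214.0], [246.5, 262.5, 218.0], [246.5, 262.5, 222.0], [246.5, 263.5, 226.0], [247.5, 262.5, 230.0]]
-85.63914 [0.5009196  0.17548934]
-85.34312 [0.51449925 0.17465127]
thick 0.013507091285098432 [0.50019098 0.19694545 0.152     ] [0.5043988  0.14671775 0.152     ]
[0.50802254 0.1742328  0.15072553] [0.49921332 0.08350736 0.00172464] [0.52356098 0.19643013 0.15295841]
(array([0.51039333, 0.16932511, 0.13925444]), np.float64(0.005522926002873933))
```

>>> carry_out --steps '[[[0.003,-0.0045,0.02],0,-1],[[0.003,-0.0045,0.055],0,-1],[[0.003,-0.0045,0.085],0,-1],[[0.003,-0.0045,0.093],0,-1],[[0.003,-0.0045,0.093],0,-1],[[0.003,-0.0045,0.093],0,0.5],[[0.003,-0.0045,0.093],0,1],[[0.003,-0.0045,0.093],0,1],[[0.003,-0.0045,0.093],0,1],[[0.003,-0.0045,0.093],0,1]]'

```text
time: 4.68
tool_pos: [0.5083, 0.1715, 0.1216]
ee_rot: [3.141, -0.0, 1.647]
wrist_force: [-0.3, 0.1, 0.1]
width: 0.0476
finger_force: 0.0
```

>>> carry_out --steps '[[[0,0,0],0,1],[[0,0,0],0,1],[[0,0,0],0,1],[[0,0,0],0,1],[[0,0,0],0,1]]'

```text
time: 5.3
tool_pos: [0.5081, 0.1715, 0.1213]
ee_rot: [-3.141, -0.0, 1.647]
wrist_force: [-0.5, 0.4, -0.6]
width: 0.0138
finger_force: 30.0
```

>>> carry_out --steps '[[[0,0,-0.01],0,1],[[0,0,-0.035],0,1],[[0,0,-0.07],0,1],[[0,0,-0.105],0,1],[[0,0,-0.13],0,1],[[-0.01,-0.001,-0.14],0,1],[[-0.03,-0.003,-0.14],0,1],[[-0.06,-0.006,-0.14],0.3,1],[[-0.1,-0.01,-0.14],0.7,1],[[-0.14,-0.014,-0.14],1,1]]'

```text
time: 6.55
tool_pos: [0.5038, 0.0284, 0.2594]
ee_rot: [-3.138, 0.001, 1.47]
wrist_force: [1.2, 0.4, -2.3]
width: 0.0135
finger_force: 30.0
```

```bash
python3 - <<'E'
from bench import robot
o=robot.get_obs();print(o["tool_pos"],o["ee_rot"],o["width"],o["wrist_force"])
E
```

```text
[0.50379173 0.02837845 0.25942178] [-3.13817277e+00  7.62761666e-04  1.47026861e+00] 0.01350503646638398 [ 1.19524166  0.44842781 -2.29139773]
```

>>> carry_out --steps '[[[-0.04,0.003,0],0.3,1],[[-0.085,0.006,0],0.6,1],[[-0.13,0.01,0],1.0,1],[[-0.175,0.014,0],1.4,1],[[-0.22,0.017,0],1.8,1],[[-0.265,0.02,0],2.2,1],[[-0.305,0.024,0],2.5,1],[[-0.335,0.026,0],2.61,1],[[-0.348,0.027,0],2.61,1],[[-0.348,0.027,0],2.61,1]]'

```text
time: 7.8
tool_pos: [0.4969, -0.3186, 0.2601]
ee_rot: [-3.139, -0.001, 1.016]
wrist_force: [0.8, 0.2, -2.0]
width: 0.0134
finger_force: 30.0
```

```bash
python3 - <<'E'
from h import *
from bench import robot
for i in range(4): s=robot.snapshot("wrist")
np.savez("pics/w4.npz",**s);cv2.imwrite("pics/w4.png",s["image"][:,:,::-1])
S=robot.snapshot("scene");np.savez("pics/s4.npz",**S)
o=robot.get_obs();print(o["tool_pos"],o["ee_rot"],o["joint_positions"])
E
```

```text
[ 0.49803268 -0.31704318  0.26177917] [ 3.14126618e+00 -2.94090778e-04  1.01893574e+00] [-6.63104458e-01  1.74633818e-01  1.16273145e+00  3.37650622e-04
  1.80393557e+00 -1.11165764e-01]
```

View pics/w4.png

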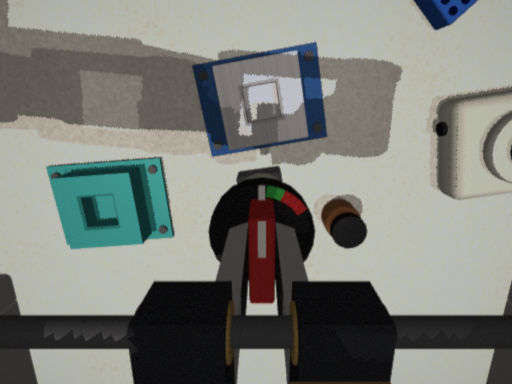

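The block is clear at about (262,100), with its pocket mouth around columns 241–283 and rows 80–122. The held vessel's cap is at (262,225), and a sliver of foot shows at (260,174).

```bash
cat >> h.py <<'E'
def block(s,b):
    """block top (45 mm) by depth: outer rectangle and pocket floor"""
    M=box(np.ones(s["z_map"].shape,bool),*b); p=depthpts(s,M)
    t=p[(p[:,2]>.04)&(p[:,2]<.05)]; r=cv2.minAreaRect(t[:,:2].astype(np.float32))
    c=np.array(r[0]); q=p[(abs(p[:,2]-.017)<.006)&(np.linalg.norm(p[:,:2]-c,axis=1)<.035)]
    return t[:,2].mean(),r,(len(q),cv2.minAreaRect(q[:,:2].astype(np.float32)) if len(q)>5 else 0)
E
python3 - <<'E'
from h import *
s=dict(np.load("pics/w4.npz"))
print(block(s,(190,330,40,158)))
h=hsv(s); bl=box((abs(h[...,0]-110)<12)&(h[...,1]>110)&(h[...,2]>40),185,335,38,160)
c=cv2.convexHull(np.argwhere(bl)[:,::-1].astype(np.int32));q=cv2.approxPolyDP(c,5,True)[:,0]
Q=np.array([onplane(s,x,.008)[:2] for x in q]);print(cv2.minAreaRect(Q.astype(np.float32)),Q.round(4).tolist())
T=dict(np.load("pics/top0.npz"))
g=cv2.resize(s["image"][60:145,215:310,::-1],None,fx=6,fy=6,interpolation=cv2.INTER_CUBIC);cv2.imwrite("pics/w4c.png",g)
g=cv2.resize(s["image"][155:215,200:320,::-1],None,fx=6,fy=6,interpolation=cv2.INTER_CUBIC)
cv2.imwrite("pics/w4d.png",np.clip(255*(g/255.)**.6,0,255).astype(np.uint8))
a=cv2.imread("pics/w4c.png");b=cv2.imread("pics/w4d.png")
E
```

```text
(np.float64(0.04383315588872005), ((0.539702296257019, -0.2498982846736908), (0.10025933384895325, 0.10019941627979279), 68.10302734375), (1171, ((0.5396778583526611, -0.2497805953025818), (0.04263385012745857, 0.042594362050294876), 68.07957458496094)))
((0.5394231081008911, -0.2503487467765808), (0.11663733422756195, 0.15626707673072815), 68.2830810546875) [[0.5894, -0.333], [0.4462, -0.2753], [0.4884, -0.1673], [0.6336, -0.2251]]
```

View pics/w4c.png

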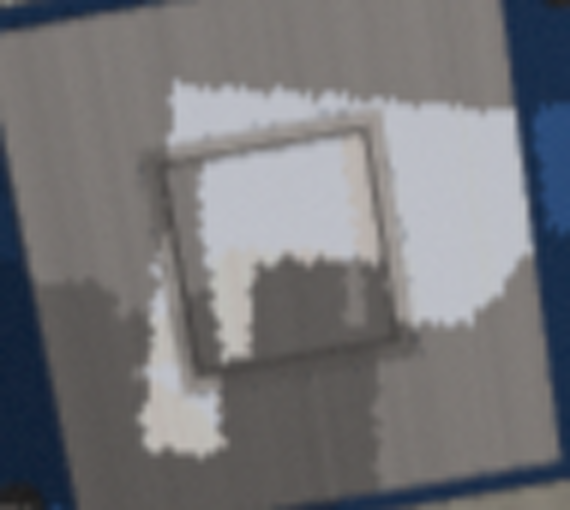

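View pics/w4d.png

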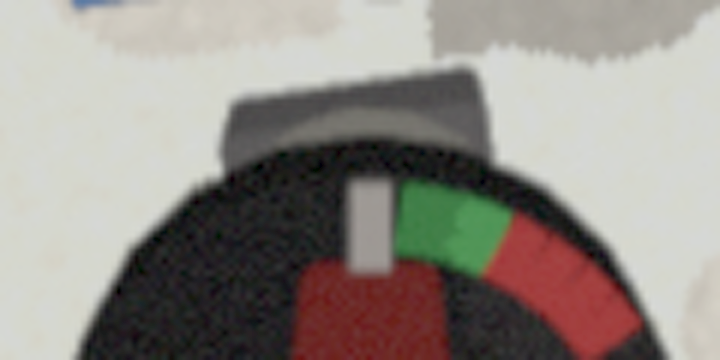

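```bash
python3 - <<'E'
from h import *
s=dict(np.load("pics/w4.npz"))
h=hsv(s)
# foot bottom edge: per column first dark-grey row above the collar
V=s["image"].max(2).astype(float);V=cv2.GaussianBlur(V,(0,0),.7);E=[]
for u in range(243,276):
    col=V[160:180,u];g=np.diff(col);i=int(g.argmin());
    a,b,c=g[i-1],g[i],g[i+1];E.append((u,160+i+.5+.5*(a-c)/(a-2*b+c)))
E=np.array(E);print(E[::5].round(1).tolist())
for z in(.144,):
    P=np.array([onplane(s,e,z)[:2] for e in E]).astype(np.float32)
    f=cv2.fitLine(P,cv2.DIST_HUBER,0,.01,.01).ravel();print(np.degrees(np.arctan2(f[1],f[0])),f[2:])
P=lambda x,y,z:onplane(s,(200+(x+.5)/6-.5,155+(y+.5)/6-.5),z)
l,r=P(230,100,.144),P(475,69,.144);print(l,r,np.linalg.norm(l-r))
n=np.array([f[1],-f[0]]);tcp=np.array([.498,-.317]);print("dist tcp->edge",n@(tcp-f[2:]))
e=f[:2];print("foot centre along edge vs tcp", e@((l+r)[:2]/2-tcp))
E
```

```text
[[243.0, 170.4], [248.0, 169.6], [253.0, 169.1], [258.0, 168.3], [263.0, 167.5], [268.0, 166.8], [273.0, 166.4]]
-23.53626 [ 0.5065334  -0.29998896]
[ 0.48775429 -0.29196633  0.144     ] [ 0.52348685 -0.30805001  0.144     ] 0.03918545620765643
dist tcp->edge 0.01900348488780046
foot centre along edge vs tcp 0.00020125919612573926
```

>>> carry_out --steps '[[[0.02,0,0],0,1],[[0.05,0,0],-0.1,1],[[0.073,0,0.01],-0.1,1],[[0.0795,0,0.035],-0.1,1],[[0.0795,0,0.06],-0.1,1],[[0.0795,0,0.08],-0.1,1],[[0.0795,0,0.09],-0.1,1],[[0.0795,0,0.094],-0.1,1],[[0.0795,0,0.094],-0.1,1],[[0.0795,0,0.094],-0.1,1]]'

```text
time: 9.3
tool_pos: [0.5401, -0.2508, 0.1686]
ee_rot: [3.14, -0.0, 1.035]
wrist_force: [-0.5, 0.3, -2.3]
width: 0.0136
finger_force: 30.0
```

```bash
python3 - <<'E'
from bench import robot
o=robot.get_obs();print(o["tool_pos"],o["ee_rot"],o["wrist_force"],o["wrist_torque"])
E
```

```text
[ 0.54011579 -0.25077863  0.16862208] [ 3.13960748e+00 -1.74014547e-04  1.03463041e+00] [-0.54897074  0.31836441 -2.27366213] [-0.02596603  0.05648816 -0.00323809]
```

>>> carry_out --steps '[[[0,0,0.003],0,1],[[0,0,0.006],0,1],[[0,0,0.009],0,1],[[0,0,0.011],0,1],[[0,0,0.011],0,1]]'

```text
time: 9.93
tool_pos: [0.5394, -0.2505, 0.1561]
ee_rot: [-3.141, -0.0, 1.035]
wrist_force: [-0.5, 0.0, -3.0]
width: 0.0143
finger_force: 30.0
```

>>> carry_out --steps '[[[0,0,0.002],0,1],[[0,0,0.004],0,1],[[0,0,0.006],0,1],[[0,0,0.008],0,1],[[0,0,0.008],0,1]]'

```text
time: 10.55
tool_pos: [0.5395, -0.2505, 0.1481]
ee_rot: [-3.141, -0.0, 1.035]
wrist_force: [-0.1, -0.0, -2.7]
width: 0.0139
finger_force: 30.0
```

Sliding in freely; about 14 mm to go.

>>> carry_out --steps '[[[0,0,0.003],0,1],[[0,0,0.006],0,1],[[0,0,0.009],0,1],[[0,0,0.011],0,1],[[0,0,0.012],0,1],[[0,0,0.012],0,1]]'

```text
time: 11.3
tool_pos: [0.5396, -0.2505, 0.1364]
ee_rot: [-3.141, -0.0, 1.035]
wrist_force: [-0.2, 1.5, -2.2]
width: 0.014
finger_force: 30.0
```

>>> carry_out --steps '[[[0,0,0.001],0,1],[[0,0,0.002],0,1],[[0,0,0.002],0,1]]'

```text
time: 11.68
tool_pos: [0.5396, -0.2505, 0.1345]
ee_rot: [-3.142, -0.0, 1.035]
wrist_force: [0.8, 0.5, -2.3]
width: 0.0138
finger_force: 30.0
```

>>> carry_out --steps '[[[0,0,0.0005],0,1],[[0,0,0.001],0,1],[[0,0,0.0015],0,1],[[0,0,0.0015],0,1]]'

```text
time: 12.18
tool_pos: [0.5399, -0.2507, 0.1343]
ee_rot: [3.14, -0.0, 1.035]
wrist_force: [-2.1, 1.5, 5.3]
width: 0.0134
finger_force: 30.0
```

```bash
cat >> h.py <<'E'
def dial(s,c,z):
    """pointer angle clockwise from collar zero, from the green band's clockwise end (0.45); world yaw of pointer"""
    v,u=np.mgrid[0:384,0:512]; o=-s["R"].T@s["t"]
    d=np.linalg.inv(s["mtx"])@np.c_[u.ravel(),v.ravel(),np.ones(u.size)].T; d=s["R"].T@d
    P=(o[:,None]+d*(z-o[2])/d[2])[:2].T-np.array(c)
    r=np.hypot(*P.T);a=np.arctan2(P[:,1],P[:,0]);h=hsv(s).reshape(-1,3)
    ring=(r>.0265)&(r<.033)
    g=ring&(abs(h[:,0]-60)<18)&(h[:,1]>90)&(h[:,2]>40)
    rd=ring&((h[:,0]<8)|(h[:,0]>172))&(h[:,1]>110)&(h[:,2]>60)
    w=ring&(h[:,1]<50)&(h[:,2]>75)
    if g.sum()<4: return "no green",g.sum(),rd.sum(),w.sum()
    gm=np.angle(np.exp(1j*a[g]).mean()); rel=lambda m:np.angle(np.exp(1j*(a[m]-gm)))
    x=rel(w);x=x[abs(x)<.6]; R=rel(rd);R=R[(R<0)&(R>-1)]
    edge=(rel(g).min()+(np.percentile(R,97) if len(R) else rel(g).min()))/2
    return dict(n=(g.sum(),rd.sum(),len(x)),green=(rel(g).min().round(3),rel(g).max().round(3)),pointer=np.median(x).round(3),dial=(.45-(np.median(x)-edge)).round(3),yaw=(gm+np.median(x)).round(3))
E
python3 - <<'E'
from h import *
from bench import robot
print(dial(dict(np.load("pics/w4.npz")),(.4975,-.3178),.256))
s=robot.snapshot("wrist");print(dial(s,(.5397,-.2505),.129))
o=robot.get_obs();print(o["ee_rot"][2],o["wrist_torque"],o["joint_positions"][5])
E
```

```text
{'n': (np.int64(174), np.int64(495), 66), 'green': (np.float64(-0.173), np.float64(0.174)), 'pointer': np.float64(0.261), 'dial': np.float64(0.0), 'yaw': np.float64(0.995)}
{'n': (np.int64(180), np.int64(496), 69), 'green': (np.float64(-0.176), np.float64(0.179)), 'pointer': np.float64(0.274), 'dial': np.float64(-0.018), 'yaw': np.float64(1.006)}
1.0347016458993126 [0.12723537 0.55387338 0.01355351] 0.006086913311272749
```

>>> carry_out --steps '[[[0,0,-0.0005],0.2,1],[[0,0,-0.0005],0.5,1],[[0,0,-0.0005],0.8,1],[[0,0,-0.0005],1.1,1],[[0,0,-0.0005],1.3,1],[[0,0,-0.0005],1.3,1]]'

```text
time: 12.98
tool_pos: [0.54, -0.2508, 0.1343]
ee_rot: [3.14, -0.0, 0.807]
wrist_force: [-1.0, 0.1, 5.6]
width: 0.0139
finger_force: 30.0
```

```bash
cat > m.py <<'E'
from h import *
from bench import robot
s=robot.snapshot("wrist");print(dial(s,(.5397,-.2505),.129))
o=robot.get_obs();print(o["time"],o["tool_pos"].round(4) if hasattr(o["tool_pos"],"round") else o["tool_pos"],o["ee_rot"][2],np.round(o["wrist_torque"],3),np.round(o["wrist_force"],1),o["joint_positions"][5])
E
python3 m.py
```

```text
{'n': (np.int64(180), np.int64(498), 75), 'green': (np.float64(-0.174), np.float64(0.177)), 'pointer': np.float64(0.272), 'dial': np.float64(-0.012), 'yaw': np.float64(0.782)}
13.025 [ 0.54   -0.2508  0.1343] 0.8070617881931228 [ 0.071  0.394 -0.015] [-1.9  0.5  5.8] 0.2337021101702192
```

>>> carry_out --steps '[[[0,0,-0.0005],0.25,1],[[0,0,-0.0005],0.5,1],[[0,0,-0.0005],0.75,1],[[0,0,-0.0005],0.75,1]]'

```text
time: 13.52
tool_pos: [0.54, -0.2508, 0.1343]
ee_rot: [3.14, -0.0, 0.677]
wrist_force: [0.3, -0.2, 3.5]
width: 0.0137
finger_force: 30.0
```

```bash
python3 m.py
```

```text
{'n': (np.int64(180), np.int64(494), 72), 'green': (np.float64(-0.176), np.float64(0.176)), 'pointer': np.float64(0.273), 'dial': np.float64(-0.016), 'yaw': np.float64(0.657)}
13.575 [ 0.54   -0.2508  0.1343] 0.6772240536335463 [-0.053  0.149 -0.   ] [-0.5  0.   3.5] 0.36355297981743145
```

>>> carry_out --steps '[[[0,0,0],0.25,1],[[0,0,0],0.5,1],[[0,0,0],0.75,1],[[0,0,0],0.75,1]]'

```text
time: 14.08
tool_pos: [0.54, -0.2509, 0.1343]
ee_rot: [3.14, -0.001, 0.547]
wrist_force: [0.1, -1.5, 4.4]
width: 0.0135
finger_force: 30.0
```

```bash
python3 m.py
```

```text
{'n': (np.int64(179), np.int64(494), 63), 'green': (np.float64(-0.175), np.float64(0.175)), 'pointer': np.float64(0.271), 'dial': np.float64(-0.012), 'yaw': np.float64(0.526)}
14.125 [ 0.54   -0.2509  0.1343] 0.5468154675108008 [-0.173  0.082 -0.042] [ 0.2 -0.4  4.7] 0.49386592759719505
```

>>> carry_out --steps '[[[0,0,0],0.25,1],[[0,0,0],0.5,1],[[0,0,0],0.75,1],[[0,0,0],0.75,1]]'

```text
time: 14.62
tool_pos: [0.5401, -0.251, 0.1343]
ee_rot: [3.14, -0.001, 0.416]
wrist_force: [-0.8, -1.5, 3.9]
width: 0.0138
finger_force: 30.0
```

```bash
python3 m.py
```

```text
{'n': (np.int64(179), np.int64(491), 63), 'green': (np.float64(-0.176), np.float64(0.174)), 'pointer': np.float64(0.273), 'dial': np.float64(-0.014), 'yaw': np.float64(0.4)}
14.675 [ 0.54   -0.2509  0.1343] 0.4161405143379082 [-0.303 -0.032 -0.039] [-0.1 -2.4  4.4] 0.6245424151681876
```

>>> carry_out --steps '[[[0,0,0],0.25,1],[[0,0,0],0.5,1],[[0,0,0],0.75,1],[[0,0,0],0.75,1]]'

```text
time: 15.18
tool_pos: [0.5399, -0.2509, 0.1343]
ee_rot: [3.141, -0.001, 0.285]
wrist_force: [-0.4, -2.2, 5.6]
width: 0.0137
finger_force: 30.0
```

```bash
python3 m.py
```

```text
{'n': (np.int64(180), np.int64(493), 68), 'green': (np.float64(-0.178), np.float64(0.176)), 'pointer': np.float64(0.272), 'dial': np.float64(-0.016), 'yaw': np.float64(0.28)}
15.225 [ 0.5399 -0.2509  0.1343] 0.28534595838105403 [-0.33   0.018 -0.063] [ 0.3 -1.7  4.5] 0.7553142578639862
```

>>> carry_out --steps '[[[0,0,0],0.25,1],[[0,0,0],0.5,1],[[0,0,0],0.75,1],[[0,0,0],0.75,1]]'

```text
time: 15.72
tool_pos: [0.5399, -0.2509, 0.1343]
ee_rot: [3.141, -0.001, 0.154]
wrist_force: [0.9, -1.8, 5.1]
width: 0.0139
finger_force: 30.0
```

```bash
python3 m.py
```

```text
{'n': (np.int64(182), np.int64(490), 70), 'green': (np.float64(-0.179), np.float64(0.178)), 'pointer': np.float64(0.274), 'dial': np.float64(-0.018), 'yaw': np.float64(0.154)}
15.775 [ 0.5399 -0.251   0.1344] 0.15450204231568643 [-0.461 -0.016 -0.068] [ 1.  -1.9  5.4] 0.8861128843445679
```

>>> carry_out --steps '[[[0,0,0],0.25,1],[[0,0,0],0.5,1],[[0,0,0],0.75,1],[[0,0,0],0.75,1]]'

```text
time: 16.27
tool_pos: [0.5399, -0.251, 0.1344]
ee_rot: [3.141, -0.001, 0.023]
wrist_force: [0.0, -1.9, 5.3]
width: 0.0138
finger_force: 30.0
```

```bash
python3 m.py
```

```text
{'n': (np.int64(181), np.int64(488), 70), 'green': (np.float64(-0.178), np.float64(0.177)), 'pointer': np.float64(0.273), 'dial': np.float64(-0.016), 'yaw': np.float64(0.027)}
16.325 [ 0.5399 -0.251   0.1343] 0.02362244559120752 [-0.465 -0.018  0.023] [ 1.3 -1.3  4.1] 1.0170204395468183
```

>>> carry_out --steps '[[[0,0,0],0.25,1],[[0,0,0],0.5,1],[[0,0,0],0.75,1],[[0,0,0],0.75,1]]'

```text
time: 16.82
tool_pos: [0.5399, -0.2511, 0.1343]
ee_rot: [3.141, -0.001, -0.107]
wrist_force: [0.3, -2.7, 5.0]
width: 0.0137
finger_force: 30.0
```

```bash
python3 m.py
```

```text
{'n': (np.int64(184), np.int64(487), 70), 'green': (np.float64(-0.178), np.float64(0.18)), 'pointer': np.float64(0.276), 'dial': np.float64(-0.019), 'yaw': np.float64(-0.101)}
16.875 [ 0.5399 -0.2511  0.1344] -0.10735694521106609 [-0.524  0.039 -0.037] [ 0.8 -3.4  5. ] 1.1479386260651547
```

>>> carry_out --steps '[[[0,0,0],0.25,1],[[0,0,0],0.5,1],[[0,0,0],0.75,1],[[0,0,0],0.75,1]]'

```text
time: 17.38
tool_pos: [0.5398, -0.2512, 0.1344]
ee_rot: [3.14, -0.001, -0.238]
wrist_force: [-0.6, -2.2, 5.3]
width: 0.014
finger_force: 30.0
```

```bash
python3 m.py
```

```text
{'n': (np.int64(181), np.int64(489), 69), 'green': (np.float64(-0.179), np.float64(0.177)), 'pointer': np.float64(0.273), 'dial': np.float64(-0.018), 'yaw': np.float64(-0.229)}
17.425 [ 0.5398 -0.2512  0.1344] -0.23834999263873757 [-0.606  0.016 -0.007] [ 0.7 -2.5  5.2] 1.2788874957005918
```

>>> carry_out --steps '[[[0,0,0],0.25,1],[[0,0,0],0.5,1],[[0,0,0],0.75,1],[[0,0,0],0.75,1]]'

```text
time: 17.92
tool_pos: [0.5398, -0.2513, 0.1344]
ee_rot: [3.14, -0.001, -0.369]
wrist_force: [0.1, -2.1, 5.0]
width: 0.0137
finger_force: 30.0
```

```bash
python3 m.py
```

```text
{'n': (np.int64(181), np.int64(488), 69), 'green': (np.float64(-0.179), np.float64(0.177)), 'pointer': np.float64(0.274), 'dial': np.float64(-0.019), 'yaw': np.float64(-0.358)}
17.975 [ 0.5398 -0.2513  0.1344] -0.36923568835383813 [-0.582  0.045 -0.006] [ 0.4 -3.3  5.3] 1.409731245129037
```

>>> carry_out --steps '[[[0,0,0],0.25,1],[[0,0,0],0.5,1],[[0,0,0],0.75,1],[[0,0,0],0.75,1]]'

```text
time: 18.48
tool_pos: [0.5395, -0.2511, 0.1343]
ee_rot: [3.141, -0.001, -0.5]
wrist_force: [-0.3, -2.5, 5.4]
width: 0.0141
finger_force: 30.0
```

```bash
python3 m.py
```

```text
{'n': (np.int64(175), np.int64(486), 63), 'green': (np.float64(-0.172), np.float64(0.168)), 'pointer': np.float64(0.243), 'dial': np.float64(0.017), 'yaw': np.float64(-0.48)}
18.525 [ 0.5395 -0.251   0.1343] -0.4994412268506214 [-0.486  0.251  0.244] [-0.1 -2.   5.1] 1.5400365480721006
```

Torque has jumped to 0.24 N m, so the cap is tight. Next comes a slip of about 0.2 rad.

>>> carry_out --steps '[[[0,0,0],0.3,1],[[0,0,0],0.6,1],[[0,0,0],0.9,1],[[0,0,0],1.2,1],[[0,0,0],1.2,1]]'

```text
time: 19.15
tool_pos: [0.5393, -0.2512, 0.1343]
ee_rot: [3.14, -0.001, -0.709]
wrist_force: [-0.3, -1.8, 6.7]
width: 0.0139
finger_force: 30.0
```

```bash
python3 m.py
```

```text
{'n': (np.int64(106), np.int64(487), 60), 'green': (np.float64(-0.157), np.float64(0.211)), 'pointer': np.float64(0.05), 'dial': np.float64(0.225), 'yaw': np.float64(-0.69)}
19.2 [ 0.5393 -0.2512  0.1343] -0.70879277988389 [-0.504  0.271  0.306] [-0.9 -3.   6.1] 1.7492596923677628
```

>>> carry_out --steps '[[[0,0,-0.001],0,1],[[0,0,-0.001],0,-1],[[0,0,-0.001],0,-1],[[0,0,-0.001],0,-1],[[0,0,-0.001],0,-1],[[0,0,-0.001],0,-1],[[0,0,-0.001],0,-1],[[0,0,-0.001],0,-1]]'

```text
time: 20.2
tool_pos: [0.5396, -0.2505, 0.135]
ee_rot: [-3.141, -0.0, -0.711]
wrist_force: [0.3, -0.3, 0.1]
width: 0.0804
finger_force: 0.0
```

>>> carry_out --steps '[[[0,0,-0.01],0,-1],[[0,0,-0.03],0,-1],[[0,0,-0.06],0,-1],[[0,0,-0.08],0,-1],[[0,0,-0.085],0,-1],[[0,0,-0.085],0,-1]]'

```text
time: 20.95
tool_pos: [0.5396, -0.2506, 0.2201]
ee_rot: [-3.141, -0.0, -0.711]
wrist_force: [-0.7, 0.4, -1.4]
width: 0.0939
finger_force: 0.0
```

```bash
python3 m.py; python3 - <<'E'
from h import *
from bench import robot
s=robot.snapshot("wrist");cv2.imwrite("pics/w5.png",s["image"][:,:,::-1])
m=red(s);p=depthpts(s,m);p=p[(np.linalg.norm(p[:,:2]-[.54,-.25],axis=1)<.03)&(p[:,2]>.155)];print("wing top z",len(p),np.median(p,0),"expect .165")
E
```

```text
{'n': (np.int64(46), np.int64(249), 34), 'green': (np.float64(-0.087), np.float64(0.082)), 'pointer': np.float64(0.169), 'dial': np.float64(0.175), 'yaw': np.float64(-0.635)}
21.0 [ 0.5393 -0.2504  0.2192] -0.7107081916276454 [ 0.045  0.169 -0.017] [ 0.2 -1.1 -0.3] 1.7514204980199313
wing top z 411 [ 0.5408273  -0.25096724  0.16394829] expect .165
```

View pics/w5.png

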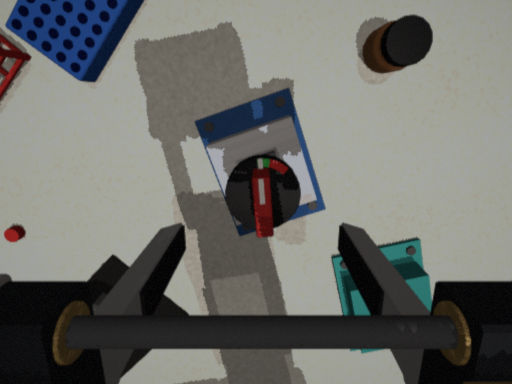

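The vessel stands upright in the block at (263,190), its wing top at 0.164 m against 0.165 m expected when fully home. The pointer at (262,163) sits in the green, about 0.18–0.19 rad on, and nothing else has moved. The gripper is clear, so I'm handing in.

```bash
python3 -c "
from bench import robot
print(robot.close_job())"
```

```text
the job is handed in; nothing more can be done
None
```

The vessel is seated fully home and upright in the block, its cap is tightened until the clutch slipped with the pointer about 0.19 rad into the green, the gripper is clear, and the job is handed in at about 21 s (no verdict was returned).

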